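Show the cut-corner end of a glass filter plate to the counter scanner

TASK

The notched glass filter plate lies label side up in the grey tray under a hold-down hasp: swing the hasp by its knob off its catch and aside about a quarter turn, while the plate stays lying in the tray. Then pick the plate up by its other half, leaving the label end (the end with the small cut-out corner) uncovered, and present it to the scanner: label side up and level, the middle of the label end over the pale square on the scanner's foot, about 10 cm above it. Finish while holding it still there, touching nothing else with the plate, with the hasp still aside and the blank spare plate, the steel ring and the white jug left where they are.

Things in the scene. Friction and masses are not known exactly. Their poses are not given: they have to be found in the camera images.
- tray: square grey plastic tray fixed to the table, 150 mm outside, 140 inside, rim 22 mm high, floor 5 mm. Origin at the centre of its underside. A round rubber seat (32 mm across, top 13 mm above the table) in its middle carries the plate. Outside the -x wall, 81 mm from the centre, the steel catch (36 mm high, 12 mm along x): upright on the +y side, lip over the hasp, open to -y
- hasp (a joint): angle of the hasp, a flat steel bar (16 mm wide, 24 to 30 mm above the table) turning flat about an upright hinge. 0 = under the catch, across the tray along its x, 5 mm over the plate; grows as the knob end swings to the tray's -y side, counter-clockwise from above; stop at 1.75 rad. Friction 0.3 N at the knob, stays where left. Starts at 0 to 0.1
- hasp_knob (a point): middle of the hasp's round upright steel knob, 16 mm across, which stands from 30 to 62 mm above the table at the bar's free end (the bar's round end is 22 mm across); this point is 48 mm above the table, 195 mm from the hinge axis, 110 mm from the tray's centre when the hasp is shut
- hasp_hinge (a point): the hasp's upright hinge axis, at the height of the bar's underside, 85 mm from the tray's centre along the tray's +x
- plate: loose glass plate, 92 x 38 x 6 mm, 35 to 70 g, flat on the tray's seat, label side up, pointing any way. Clear middle, both ends ground matt white for 22 mm; only the label end has a corner cut out (10 x 10 mm square notch). Origin: centre of its underside; x along its length to the label end, z up out of its label side; the notch is in the +x, -y corner
- plate_label (a point): middle of the plate's label end, on its upper (label) face, 35 mm from the plate's middle
- scanner: scanner fixed to the table. Origin under the centre of the reading square; black foot 200 x 90 mm, 6 mm high, from 45 mm on the -x side to 155 mm on the +x side; a thin post 125 mm along +x; the head hangs 165 to 245 mm above the table, 60 to 140 mm along +x, 60 mm wide, looking down at the space over the square. The space on the -x side and beside the square is free
- reading_square (a point): centre of the pale 50 mm paper square on the scanner's foot, 8 mm above the table
- spare_plate: a loose bystander: blank glass plate of the same size (92 x 38 x 6 mm) but with all four corners whole, flat on the table; origin at the centre of its underside
- bearing: a loose bystander: steel ring 48 mm across, 14 mm high, flat on the table; origin at the centre of its underside
- cleaner_jug: a loose bystander: white bottle, 90 mm across, 190 mm tall; origin at the centre of its underside
Not all that is in view belongs to the job. What is shaped like the scanner but pink is not meant. What is shaped like the tray but green is not meant.

How it is judged:
On the way, in this order (a step that is already met when the one before it is completed fails the run):
1. the hasp is swung off its catch and aside by at least 1.2 rad while the plate still lies in the tray (moved under 30 mm) (value of joint hasp above 1.2 rad and distance of plate from where it was at the start of the episode below 0.03 m), for 0.1 s.
2. the plate is held by the fingers, lifted out of the tray (underside over 50 mm high) (height (world z) of plate above 0.05 m and contact force between the fingers and plate above 1 N), for 0.1 s.
At the end, for the whole second after the job is handed in: plate gripped (over 1 N), TCP at most 12 mm past its middle towards the label end, label up, level within 0.2 rad, label middle within 20 mm (in plan) of the square's centre and 70 to 145 mm above the table, still, touching no scanner, tray or bystander; hasp aside over 1.1 rad (horizontal distance between plate_label and reading_square below 0.02 m and height (world z) of plate_label between 0.07 and 0.145 m and angle between plate's own z axis and vertical below 0.2 rad and x of the grasp point in the frame of plate below 0.012 m and contact force between the fingers and plate above 1 N and contact force between plate and scanner below 0.1 N and contact force between plate and tray below 0.1 N and contact force between plate and spare_plate below 0.1 N and contact force between plate and bearing below 0.1 N and contact force between plate and cleaner_jug below 0.1 N and linear speed of plate below 0.03 m/s and value of joint hasp above 1.1 rad); the arm keeps its last pose, push and grip.
It fails at once if the spare plate, the steel ring or the jug is moved by more than 40 mm (distance of any of spare_plate, bearing, cleaner_jug from where it was at the start of the episode above 0.04 m).
It also fails if it takes over 51 s, if anything falls off the work surface, if the arm or the gripper's body presses on something with over 40 N, if the wrist force passes 120 N, or if a joint passes its speed limit or range.

ROBOT

A 6-joint arm with a two-finger parallel gripper is mounted at the origin on the work surface. World frame = base frame: x ahead of the robot, y to its left, z up, the work surface at z = 0. Lengths are in m, angles in rad, forces in N, time in s.
With the tool pointing down it reaches from about 0.375 to 0.9 m from the base axis. Payload 3.1 kg.
Tool frame: the origin (TCP) lies between the finger pads, 19 mm behind the fingertips; this is the grasp point; y points along the fingers, x is the direction in which the jaws open and shut, and the axes are right-handed (so a half turn about y gives the same grasp; the last joint's range is limited). The gripper opens to 87 mm and grips with 3 to 60 N. Pads are 19 mm wide; open, the fingers measure 117 mm over their backs; the gripper's body (75 mm by 190 mm) begins 51 mm behind the grasp point.
Start: joints at [1.115, 0.527, 1.433, -0, 1.181, -0.178], TCP at [0.171, 0.601, 0.241] pointing down, gripper open.
Joint ranges: [-3.08, 3.08], [-0.75, 2.2], [0.22, 2.44], [-1.43, 4.57], [0, 2.65], [-2.85, 2.85]. Speed limits (rad/s): [2.79, 2.79, 3.14, 3.14, 3.14, 3.14].

INTERFACE

Orientations are given as a unit quaternion [x, y, z, w].
In Python, from rig import robot gives the robot as it stands.
- The arm moves only by the tool carry_out, never from a script. Its argument "moves" is a list of rows, each a list of 7 numbers: the opening, from 0 (shut) to 1 (fully open), then the shift along the tool's x, y, z in cm, then the turn, a rotation vector about the tool's x, y, z in rad. In form: [[grip, x, y, z, rx, ry, rz], ...]. A call has 1 to 20 rows; each row is the pose to reach, as a shift and turn from the pose commanded when the call began, along the tool's axes at that moment; what a row does not reach only later rows make up. A row lasts 1/10 s, in which the tool goes at most 50 mm and 8.59 degrees, less where a joint would pass 70% of its speed; a pose out of reach is approached as far as the arm can. A call with a gripper value outside its range is refused whole. The fingers move at their own pace and stop on an object; "force" is the grip in N (left out, the last holds). Time passes only in rows, so rows that repeat a pose let the fingers close. It gives the time, the measured TCP pose, the force and the opening at its end, in the units of the state.
- robot.get_obs(): the state, without advancing time (a new reading comes with each control period).
- robot.camera(name): name is "scene" or "top" or "wrist"; returns the picture (400x640x3 uint8, red, green, blue); there is no depth.
- robot.camera_params(name): a dict with "fx", "fy", "cx", "cy" (pixels), "k1" (the pictures are not rectified: a ray, as slopes to the right and down, at radius r is drawn at 1 + k1 r^2 times it, then the intrinsics apply), "extrinsics" (4x4, takes a point from camera to world coordinates); the wrist camera has in their place "mount" (4x4, takes a point from camera to tool coordinates, whose origin is the TCP and whose axes are the tool frame's). Camera axes: x right, y down, z forward; pixel columns grow to the right and rows downward; lengths in m; the calibration is good to about 2 mm. A picture is of the moment at which its call begins: read the wrist's pose just before it. camera_params takes no time and is no camera call.
- robot.hand_in(): hands the job in, once; it reports no verdict.
The state is a dict: "time": time; "q": joint angles; "joint_velocities": joint speeds; "joint_torque": joint torques, N m; "position": TCP position; "tool_rot": TCP orientation; "ft_force": force on the tool from outside, world axes, zero at the start; "moment": the same for the moment, N m; "grip_width": finger opening in m.
Only numpy, scipy, OpenCV 4.12 (cv2) and the standard library are available. Lean on these libraries where they do the work, as an engineer would, in place of code of your own. Each camera call takes 0.05 s, during which the arm holds its last target.

## Working session

There is one attempt and no reset: what is moved stays moved. The work goes in short steps, Python scripts to look and compute and a tool call to move; the robot and the scene stay as the last step left them, time stands still between calls to the robot, and variables do not carry over. Pictures are saved under pics/ and viewed, and the job is handed in when it is done.

Besides the shell and the picture viewer there is one more tool, called after "Request:" as name(argument=value, ...) on one line, values as JSON. carry_out: Moves the arm, as the interface text tells. Its arguments: {"type":"object","properties":{"moves":{"type":"array"},"force":{"type":"number"}},"required":["moves"]}

```bash
mkdir -p pics; ls; python3 - <<'E'
from rig import robot
import cv2
print(robot.get_obs())
for n in ["scene","top","wrist"]:
    print(n,robot.camera_params(n))
    cv2.imwrite(f"pics/{n}0.png",robot.camera(n)[:,:,::-1])
E
```

```text
pics
{'time': 0.0, 'q': array([ 1.11449212e+00,  5.28444745e-01,  1.43393183e+00,  2.41207535e-06,
        1.18137949e+00, -1.78479637e-01]), 'joint_velocities': array([ 2.20376236e-03, -4.75020245e-04, -3.28866037e-04, -6.22573403e-05,
        1.34721166e-04, -3.50862500e-04]), 'joint_torque': array([ 7.97938246e-04, -4.40037882e+01, -1.76595819e+01,  6.33594836e-02,
        5.82655391e-02, -1.84570040e-04]), 'position': array([0.17105876, 0.60040352, 0.24027536]), 'tool_rot': array([ 0.56476078,  0.42526712, -0.4266331 , -0.5640721 ]), 'ft_force': array([ 0.18330989,  1.31607017, -0.12681059]), 'moment': array([-0.01302598,  0.04117248, -0.02603464]), 'grip_width': 0.08710407752364693}
scene {'fx': 453.67393833254613, 'fy': 453.67393833254613, 'cx': 315.7040151341937, 'cy': 198.5062253305393, 'k1': 0.006886324426071878, 'extrinsics': array([[ 0.82623582,  0.42710095, -0.36731342,  0.82908598],
       [ 0.56330801, -0.63138948,  0.53294598, -0.47992689],
       [-0.0042961 , -0.64724965, -0.76226599,  0.81296074],
       [ 0.        ,  0.        ,  0.        ,  1.        ]])}
top {'
[... 176 characters left out ...]
.13693605,  0.2827728 ],
       [-0.99964653, -0.02478124, -0.00962804,  0.0661288 ],
       [ 0.01292816, -0.13666398, -0.9905331 ,  1.21415407],
       [ 0.        ,  0.        ,  0.        ,  1.        ]])}
wrist {'fx': 321.77006074094277, 'fy': 321.77006074094277, 'cx': 318.81306058128206, 'cy': 199.40079743369708, 'k1': -0.039697854212334675, 'mount': array([[ 9.99999641e-01, -6.86604078e-04,  4.96046473e-04,
         1.06439698e-04],
       [-6.51916782e-04, -2.49947552e-01,  9.68259158e-01,
        -1.42996403e-01],
       [-5.40825085e-04, -9.68259134e-01, -2.49947910e-01,
         6.84826344e-02],
       [ 0.00000000e+00,  0.00000000e+00,  0.00000000e+00,
         1.00000000e+00]])}
```

View pics/scene0.png

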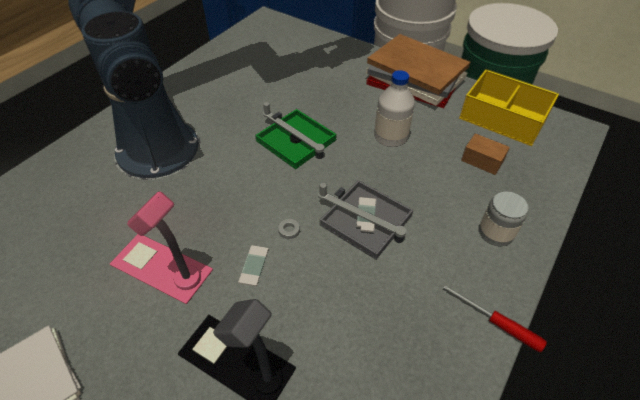

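View pics/top0.png

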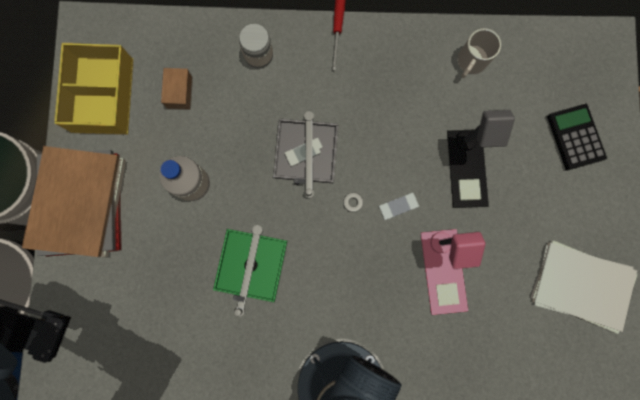

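View pics/wrist0.png

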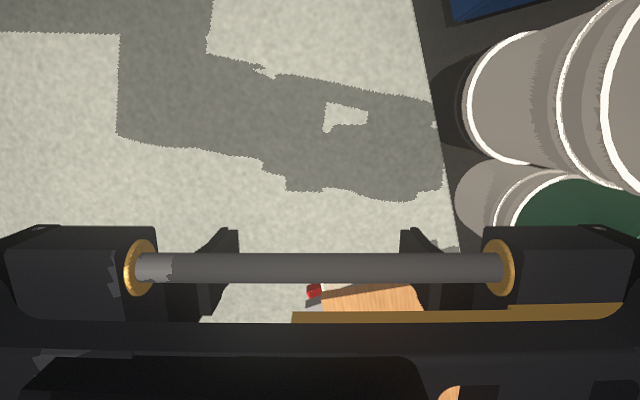

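```bash
python3 - <<'E'
import cv2
im=cv2.imread("pics/top0.png")
cv2.imwrite("pics/t_tray.png",cv2.resize(im[95:215,250:370],None,fx=5,fy=5,interpolation=cv2.INTER_CUBIC))
cv2.imwrite("pics/t_scan.png",cv2.resize(im[95:225,370:530],None,fx=4.5,fy=4.5,interpolation=cv2.INTER_CUBIC))
im=cv2.imread("pics/scene0.png")
cv2.imwrite("pics/s_tray.png",cv2.resize(im[170:270,300:430],None,fx=6,fy=6,interpolation=cv2.INTER_CUBIC))
E
```

```text
(no output)
```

View pics/t_tray.png

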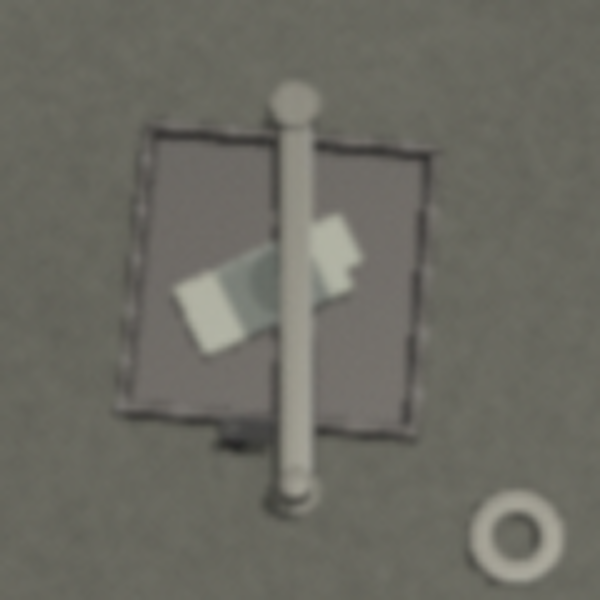

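View pics/t_scan.png

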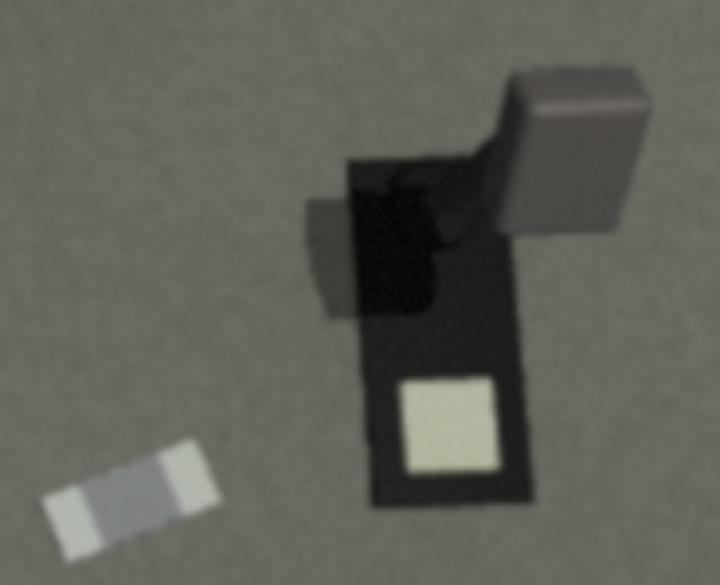

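View pics/s_tray.png

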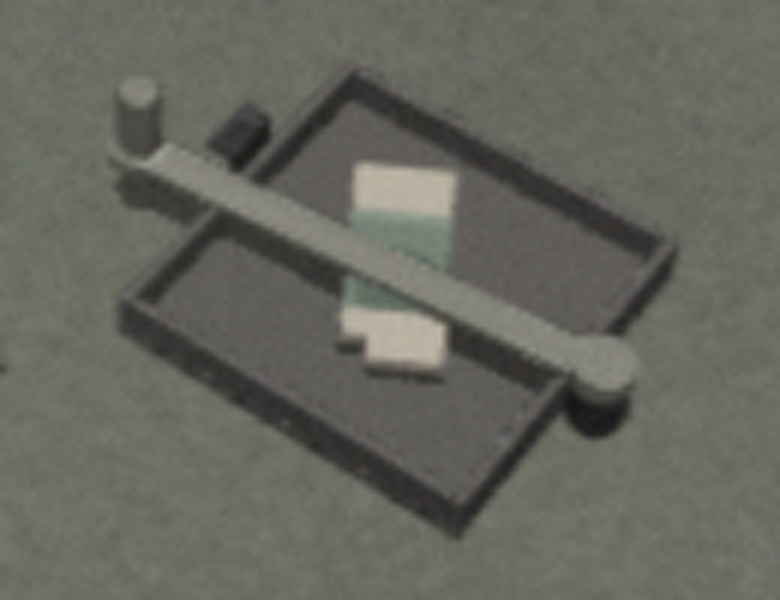

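```bash
cat > h.py <<'E'
import numpy as np, cv2
from rig import robot
def ray(name,u,v,T=None):
    p=robot.camera_params(name)
    K=np.array([[p['fx'],0,p['cx']],[0,p['fy'],p['cy']],[0,0,1]])
    xy=cv2.undistortPoints(np.array([[[u,v]]],float),K,np.array([p['k1'],0,0,0.]))[0,0]
    E=p['extrinsics'] if 'extrinsics' in p else T@p['mount']
    return E[:3,3],E[:3,:3]@np.array([xy[0],xy[1],1])
def at(name,u,v,z,T=None):
    o,d=ray(name,u,v,T); return o+d*(z-o[2])/d[2]
def proj(name,P,T=None):
    p=robot.camera_params(name)
    K=np.array([[p['fx'],0,p['cx']],[0,p['fy'],p['cy']],[0,0,1]])
    E=p['extrinsics'] if 'extrinsics' in p else T@p['mount']
    W=np.linalg.inv(E); r,_=cv2.Rodrigues(W[:3,:3])
    return cv2.projectPoints(np.atleast_2d(P).astype(float),r,W[:3,3],K,np.array([p['k1'],0,0,0.]))[0][:,0]
E
python3 - <<'E'
from h import *
np.set_printoptions(precision=4,suppress=True)
c=lambda u,v,z:at("top",250+u/5,95+v/5,z)
C=[c(*q,.022) for q in [(147,128),(437,152),(413,440),(115,412)]]
print("tray",np.array(C),np.mean(C,0),[np.linalg.norm(C[i]-C[i-1]) for i in range(4)])
x=(C[0]+C[1]-C[2]-C[3]); print("tray yaw",np.arctan2(x[1],x[0]))
print("hinge",c(296,103,.03),"knobtop",c(294,483,.062),"end",c(292,497,.03))
P=[c(*q,.019) for q in [(172,290),(210,355),(340,212)]]
print("plate",np.array(P),np.linalg.norm(P[0]-P[1]),np.linalg.norm(P[2]-P[0]))
d=P[2]-P[0]; print("yaw",np.arctan2(d[1],d[0]),"centre",(P[1]+P[2])/2)
s=lambda u,v,z:at("top",370+u/4.5,95+v/4.5,z)
S=np.array([s(*q,.008) for q in [(400,380),(493,377),(500,470),(408,474)]]);print("square",S.mean(0),[np.linalg.norm(S[i]-S[i-1]) for i in range(4)])
F=np.array([s(*q,.006) for q in [(348,160),(372,507),(533,502)]]);print(F); f=F[0]-F[1];print("scan yaw",np.arctan2(f[1],f[0]))
print("bearing",at("top",353,203,.007),"spare",at("top",399,206,.006),"jug",at("top",172,170,.19))
# scene checks
e=lambda u,v,z:at("scene",300+u/6,170+v/6,z)
print("scene knobtop",e(138,90,.062),"hinge",e(605,358,.03))
print("scene plate", e(355,163,.019),e(459,170,.019),e(444,366,.019))
print("scene sq", at("scene",211,345,.008))
R=robot.get_obs(); from scipy.spatial.transform import Rotation as Ro
print(Ro.from_quat(R['tool_rot']).as_matrix())
E
```

```text
tray [[0.6406 0.1684 0.022 ]
 [0.6322 0.0222 0.022 ]
 [0.485  0.0313 0.022 ]
 [0.4953 0.1792 0.022 ]] [0.5633 0.1003 0.022 ] [np.float64(0.14575545331922657), np.float64(0.14642337743407913), np.float64(0.14750270377313374), np.float64(0.14828771952548056)]
tray yaw -0.06772015626975916
hinge [0.6532 0.0937 0.03  ] knobtop [0.456  0.0888 0.062 ] end [0.4538 0.0903 0.03  ]
plate [[0.5585 0.1533 0.019 ]
 [0.5259 0.1333 0.019 ]
 [0.6008 0.0703 0.019 ]] 0.038247088016232604 0.09316850310047425
yaw -1.0996168799139276 centre [0.5633 0.1018 0.019 ]
square [ 0.4796 -0.3133  0.008 ] [np.float64(0.052936378844573716), np.float64(0.05176345159713659), np.float64(0.05233822835282345), np.float64(0.05095144029244644)]
[[ 0.6304 -0.2587  0.006 ]
 [ 0.4329 -0.2699  0.006 ]
 [ 0.4379 -0.3588  0.006 ]]
scan yaw 0.056708960319586436
bearing [ 0.4382 -0.0211  0.007 ] spare [ 0.4337 -0.1362  0.006 ] jug [0.4756 0.3771 0.19  ]
scene knobtop [0.4584 0.0868 0.062 ] hinge [0.6517 0.0972 0.03  ]
scene plate [0.527  0.1345 0.019 ] [0.5618 0.1538 0.019 ] [0.6028 0.0696 0.019 ]
scene sq [ 0.4805 -0.3144  0.008 ]
[[ 0.2742 -0.0007 -0.9617]
 [ 0.9617 -0.0015  0.2742]
 [-0.0017 -1.      0.0003]]
```

Candidates (top image): grey tray (305,150) vs green tray (250,265); notched plate in the tray (303,151) vs blank spare plate (399,206); black scanner (467,170) vs pink one (445,272); hasp knob on the grey tray (308,193) vs the green tray's (240,310). I choose the grey tray, the notched plate and the black scanner. The crop shows the notch at the lower right of the plate's right-hand end, so the label end points to world −y/+x.

```bash
cat >> h.py <<'E'
from scipy.spatial.transform import Rotation as Ro
np.set_printoptions(precision=3,suppress=True)
def toolR(th):
    x=np.array([np.cos(th),np.sin(th),0]);y=np.array([0,0,-1.]);return np.stack([x,y,np.cross(x,y)],1)
def plan(p0,th0,targets):
    "rows from commanded pose (p0,th0) to world targets (x,y,z,th)"
    R0=toolR(th0)
    for t in targets:
        s=R0.T@(np.array(t[:3])-p0)*100
        r=Ro.from_matrix(R0.T@toolR(t[3])).as_rotvec()
        print(np.array(t),"shift cm",s,"turn",r)
def planR(targets):
    o=robot.get_obs();R0=Ro.from_quat(o['tool_rot']).as_matrix()
    for t in targets:
        print(np.array(t),"shift cm",R0.T@(np.array(t[:3])-o['position'])*100,"turn",Ro.from_matrix(R0.T@toolR(t[3])).as_rotvec())
def T():
    o=robot.get_obs();M=np.eye(4);M[:3,:3]=Ro.from_quat(o['tool_rot']).as_matrix();M[:3,3]=o['position'];return M
E
python3 -c "
from h import *
planR([(.457,.088,.15,1.45)])"
```

```text
[0.457 0.088 0.15  1.45 ] shift cm [-41.436   9.106 -41.549] turn [-0.    -0.157 -0.002]
```

Request:
carry_out(moves=[[0.5,-10,0,-10,0,-0.04,0],[0.5,-20,0,-20,0,-0.08,0],[0.5,-30,0,-30,0,-0.12,0],[0.5,-41.4,0,-41.5,0,-0.157,0],[0.5,-41.4,0,-41.5,0,-0.157,0],[0.5,-41.4,0,-41.5,0,-0.157,0],[0.5,-41.4,0,-41.5,0,-0.157,0],[0.5,-41.4,0,-41.5,0,-0.157,0],[0.5,-41.4,0,-41.5,0,-0.157,0],[0.5,-41.4,0,-41.5,0,-0.157,0],[0.5,-41.4,0,-41.5,0,-0.157,0],[0.5,-41.4,0,-41.5,0,-0.157,0],[0.5,-41.4,0,-41.5,0,-0.157,0],[0.5,-41.4,0,-41.5,0,-0.157,0],[0.5,-41.4,9,-41.5,0,-0.157,0],[0.5,-41.4,9,-41.5,0,-0.157,0],[0.5,-41.4,9,-41.5,0,-0.157,0],[0.5,-41.4,9,-41.5,0,-0.157,0]], force=10)

```text
time: 1.95
position: [0.4559, 0.0902, 0.1512]
tool_rot: [-0.528, -0.469, 0.47, 0.529]
ft_force: [-0.0, 0.6, 0.0]
grip_width: 0.0435
```

```bash
python3 - <<'E'
from h import *
o=robot.get_obs();print(o['position'],o['q'],o['grip_width'],o['ft_force'],T())
cv2.imwrite("pics/w1.png",robot.camera("wrist")[:,:,::-1])
for n,P in dict(knobtop=(.457,.088,.062),hinge=(.6525,.0955,.03)).items(): print(n,proj("wrist",P,T()))
E
```

```text
[0.456 0.09  0.151] [-0.046  0.465  1.913  0.     0.766 -1.498] 0.04354798694957871 [-0.047  0.623  0.001] [[ 0.119 -0.002 -0.993  0.456]
 [ 0.993  0.     0.119  0.09 ]
 [-0.    -1.     0.002  0.151]
 [ 0.     0.     0.     1.   ]]
knobtop [[315.745 209.794]]
hinge [[346.789 383.215]]
```

View pics/w1.png

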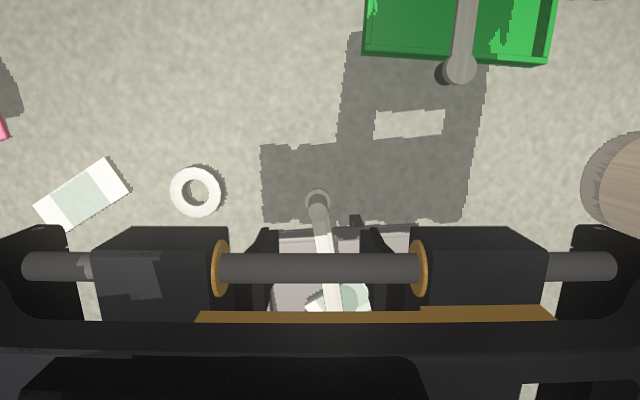

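```bash
python3 - <<'E'
import cv2
im=cv2.imread("pics/w1.png")[170:260,260:390]
cv2.imwrite("pics/w1c.png",cv2.resize(im,None,fx=6,fy=6,interpolation=cv2.INTER_CUBIC))
E
```

```text
(no output)
```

View pics/w1c.png

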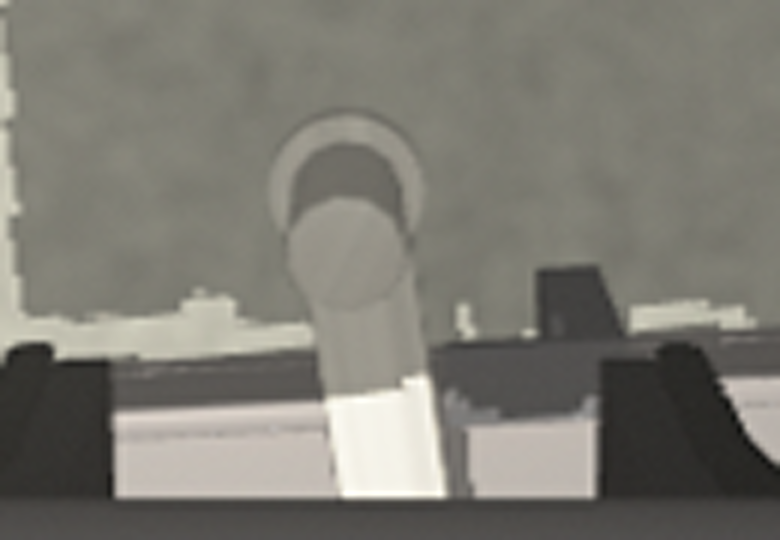

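The wrist crop shows the grey tray's knob top at (318,212). The bar's round end is at (318,201), and the catch is to the right at (356,220).

```bash
python3 - <<'E'
from h import *
print(at("wrist",317.8,212,.062,T()),at("wrist",318,200.8,.03,T()))
planR([(.457,.088,.053,1.45)])
E
```

```text
[0.459 0.089 0.062] [0.459 0.089 0.03 ]
[0.457 0.088 0.053 1.45 ] shift cm [-0.203  9.934  0.011] turn [0.001 0.002 0.   ]
```

Request:
carry_out(moves=[[0.5,-0.1,4,-0.2,0,0,0],[0.5,-0.1,7,-0.2,0,0,0],[0.5,-0.1,9.8,-0.2,0,0,0],[0.5,-0.1,9.8,-0.2,0,0,0],[0.5,-0.1,9.8,-0.2,0,0,0],[0.1,-0.1,9.8,-0.2,0,0,0],[0.1,-0.1,9.8,-0.2,0,0,0],[0.1,-0.1,9.8,-0.2,0,0,0],[0.1,-0.1,9.8,-0.2,0,0,0],[0.1,-0.1,9.8,-0.2,0,0,0],[0.1,-0.1,9.8,-0.2,0,0,0],[0.1,-0.1,9.8,-0.2,0,0,0]], force=10)

```text
time: 3.2
position: [0.4591, 0.0878, 0.0537]
tool_rot: [0.529, 0.469, -0.469, -0.529]
ft_force: [0.2, 0.8, 6.1]
grip_width: 0.016
```

```bash
python3 - <<'E'
from h import *
o=robot.get_obs();print(o['position'],o['grip_width'],o['ft_force'],o['time'])
p=o['position'];h=np.array([.6525,.0955]);d=p[:2]-h;r=.195;a0=np.arctan2(d[1],d[0])%(2*np.pi);print(np.linalg.norm(d),a0)
h=p[:2]-.195*np.array([np.cos(a0),np.sin(a0)]);print(h)
n=14
planR([(*(h+r*np.array([np.cos(a0+1.4*k/n),np.sin(a0+1.4*k/n)])),p[2],1.45+.75*k/n) for k in range(1,n+1)])
E
```

```text
[0.459 0.088 0.054] 0.015959166920348093 [0.194 0.842 6.117] 3.2
0.19355203437941498 3.1812074184381642
[0.654 0.096]
[0.461 0.068 0.054 1.504] shift cm [-1.906  0.    -0.407] turn [ 0.001 -0.054  0.   ]
[0.465 0.049 0.054 1.557] shift cm [-3.762  0.001 -1.003] turn [ 0.001 -0.107  0.   ]
[0.47  0.031 0.054 1.611] shift cm [-5.549  0.001 -1.781] turn [ 0.001 -0.161  0.   ]
[0.477 0.013 0.054 1.664] shift cm [-7.25   0.002 -2.733] turn [ 0.001 -0.214 -0.   ]
[ 0.487 -0.005  0.054  1.718] shift cm [-8.847  0.002 -3.851] turn [ 0.001 -0.268 -0.   ]
[ 0.497 -0.021  0.054  1.771] shift cm [-10.325   0.003  -5.122] turn [ 0.001 -0.322 -0.   ]
[ 0.51  -0.036  0.054  1.825] shift cm [-11.668   0.004  -6.534] turn [ 0.001 -0.375 -0.   ]
[ 0.524 -0.05   0.054  1.879] shift cm [-12.863   0.006  -8.074] turn [ 0.001 -0.429 -0.   ]
[ 0.539 -0.062  0.054  1.932] shift cm [-13.899   0.007  -9.725] turn [ 0.001 -0.482 -0.   ]
[ 0.555 -0.073  0.054  1.986] shift cm [-14.765   0.008 -11.471] turn [ 0.001 -0.536 -0.   ]
[ 0.572 -0.082  0.054  2.039] shift cm [-15.452   0.01  -13.295] turn [ 0.001 -0.589 -0.   ]
[ 0.591 -0.089  0.054  2.093] shift cm [-15.954   0.011 -15.179] turn [ 0.001 -0.643 -0.   ]
[ 0.609 -0.094  0.054  2.146] shift cm [-16.265   0.013 -17.103] turn [ 0.001 -0.697 -0.   ]
[ 0.628 -0.098  0.054  2.2  ] shift cm [-16.383   0.015 -19.049] turn [ 0.001 -0.75  -0.   ]
```

Request:
carry_out(moves=[[0.1,0,-0.2,0,0,0,0],[0.1,-1.0,-0.2,-0.2,0,-0.03,0],[0.1,-1.9,-0.2,-0.4,0,-0.054,0],[0.1,-2.8,-0.2,-0.7,0,-0.08,0],[0.1,-3.8,-0.2,-1.0,0,-0.107,0],[0.1,-4.7,-0.2,-1.4,0,-0.134,0],[0.1,-5.55,-0.2,-1.8,0,-0.161,0],[0.1,-6.4,-0.2,-2.25,0,-0.19,0],[0.1,-7.25,-0.2,-2.75,0,-0.214,0],[0.1,-8.05,-0.2,-3.3,0,-0.24,0],[0.1,-8.85,-0.2,-3.85,0,-0.268,0],[0.1,-8.85,-0.2,-3.85,0,-0.268,0]])

```text
time: 4.4
position: [0.4858, -0.0054, 0.0548]
tool_rot: [-0.461, -0.535, 0.536, 0.463]
ft_force: [-0.3, -0.6, -1.4]
grip_width: 0.0158
```

```bash
python3 - <<'E'
from h import *
o=robot.get_obs();print(o['position'],o['grip_width'],o['ft_force'],o['time'])
R=Ro.from_quat(o['tool_rot']).as_matrix(); th0=np.arctan2(R[1,0],R[0,0]);print(th0)
p=o['position'];h=np.array([.6535,.0957]);d=p[:2]-h;r=.195;a0=np.arctan2(d[1],d[0])%(2*np.pi);print(np.linalg.norm(d),a0)
n=10;A=3.0745+1.5-a0
planR([(*(h+r*np.array([np.cos(a0+A*k/n),np.sin(a0+A*k/n)])),p[2],th0+(2.2-th0)*k/n) for k in range(1,n+1)])
E
```

```text
[ 0.486 -0.005  0.055] 0.015826330527583497 [-0.331 -0.566 -1.373] 4.4
1.7173422734651136
0.19581173677024916 3.6839570156624064
[ 0.496 -0.019  0.055  1.766] shift cm [-1.539 -0.002 -0.815] turn [-0.002 -0.048  0.   ]
[ 0.507 -0.033  0.055  1.814] shift cm [-3.037 -0.005 -1.692] turn [-0.002 -0.097  0.   ]
[ 0.519 -0.045  0.055  1.862] shift cm [-4.452 -0.007 -2.698] turn [-0.002 -0.145  0.   ]
[ 0.532 -0.057  0.055  1.91 ] shift cm [-5.771 -0.01  -3.826] turn [-0.002 -0.193  0.001]
[ 0.546 -0.067  0.055  1.959] shift cm [-6.985 -0.013 -5.067] turn [-0.002 -0.241  0.001]
[ 0.561 -0.076  0.055  2.007] shift cm [-8.083 -0.016 -6.412] turn [-0.002 -0.29   0.001]
[ 0.577 -0.084  0.055  2.055] shift cm [-9.058 -0.019 -7.848] turn [-0.002 -0.338  0.001]
[ 0.593 -0.09   0.055  2.103] shift cm [-9.901 -0.023 -9.366] turn [-0.002 -0.386  0.001]
[ 0.61  -0.094  0.055  2.152] shift cm [-10.606  -0.026 -10.952] turn [-0.002 -0.434  0.001]
[ 0.627 -0.097  0.055  2.2  ] shift cm [-11.167  -0.03  -12.595] turn [-0.002 -0.483  0.001]
```

Forces are low and the knob is still gripped, so I continue the swing, then open and rise.

Request:
carry_out(moves=[[0.1,-1.55,0,-0.8,0,-0.048,0],[0.1,-3.05,0,-1.7,0,-0.097,0],[0.1,-4.45,0,-2.7,0,-0.145,0],[0.1,-5.75,0,-3.8,0,-0.193,0],[0.1,-7.0,0,-5.05,0,-0.241,0],[0.1,-8.1,0,-6.4,0,-0.29,0],[0.1,-9.05,0,-7.85,0,-0.338,0],[0.1,-9.9,0,-9.35,0,-0.386,0],[0.1,-10.6,0,-10.95,0,-0.434,0],[0.1,-11.15,0,-12.6,0,-0.483,0],[0.1,-11.15,0,-12.6,0,-0.483,0],[0.1,-11.15,0,-12.6,0,-0.483,0]])

```text
time: 5.6
position: [0.6268, -0.0965, 0.055]
tool_rot: [-0.321, -0.63, 0.63, 0.321]
ft_force: [-0.0, -2.4, -0.2]
grip_width: 0.0152
```

Request:
carry_out(moves=[[0.45,0,0,0,0,0,0],[0.45,0,0,0,0,0,0],[0.45,0,0,0,0,0,0],[0.45,0,0,0,0,0,0],[0.45,0,-4,0,0,0,0],[0.45,0,-8,0,0,0,0],[0.45,0,-12,0,0,0,0],[0.45,0,-12,0,0,0,0]])

```text
time: 6.4
position: [0.6312, -0.0975, 0.1817]
tool_rot: [0.325, 0.631, -0.63, -0.316]
ft_force: [0.3, 0.2, 0.5]
grip_width: 0.0394
```

```bash
python3 - <<'E'
from h import *
o=robot.get_obs();print(o['position'],o['grip_width'],o['ft_force'],o['time'],o['q'])
im=robot.camera("top")[:,:,::-1]
cv2.imwrite("pics/t2.png",cv2.resize(im[80:230,230:430],None,fx=4,fy=4,interpolation=cv2.INTER_CUBIC))
planR([(.530,.110,.175,1.3)])
planR([(.558,.114,.175,.47)])
E
```

```text
[ 0.631 -0.098  0.182] 0.039430217777519164 [0.35  0.162 0.487] 6.4 [-0.328  0.609  1.462  0.     1.057 -2.529]
[0.53  0.11  0.175 1.3  ] shift cm [22.576  0.264 -4.168] turn [ 0.007  0.901 -0.004]
[0.558 0.114 0.175 0.47 ] shift cm [21.249  0.283 -6.666] turn [ 0.009  1.731 -0.001]
```

View pics/t2.png

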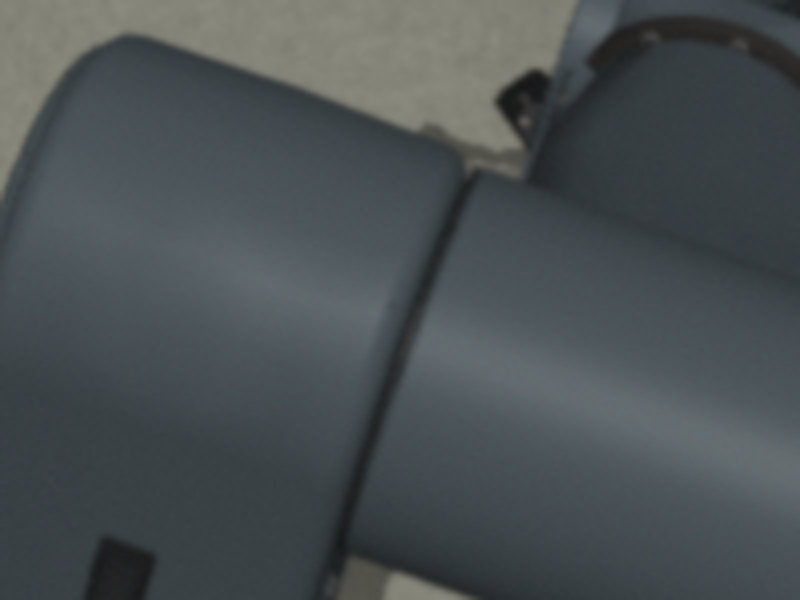

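Request:
carry_out(moves=[[0.45,4,0,-1,0,0.15,0],[0.45,8,0,-2,0,0.3,0],[0.45,12,0,-3,0,0.45,0],[0.45,16,0,-4,0,0.6,0],[0.45,20,0,-6,0,0.75,0],[0.7,21.3,0,-6.7,0,0.9,0],[0.7,21.3,0,-6.7,0,1.05,0],[0.7,21.3,0,-6.7,0,1.2,0],[0.7,21.3,0,-6.7,0,1.35,0],[0.7,21.3,0,-6.7,0,1.5,0],[0.7,21.3,0,-6.7,0,1.65,0],[0.7,21.3,0,-6.7,0,1.73,0],[0.7,21.3,0,-6.7,0,1.73,0],[0.7,21.3,0,-6.7,0,1.73,0],[0.7,21.3,0,-6.7,0,1.73,0]])

```text
time: 7.95
position: [0.5555, 0.1151, 0.1746]
tool_rot: [-0.687, -0.165, 0.166, 0.688]
ft_force: [-0.2, 0.2, -0.1]
grip_width: 0.0613
```

```bash
python3 - <<'E'
from h import *
o=robot.get_obs();print(o['position'],o['grip_width'],o['ft_force'],o['time'],o['q']);print(T())
cv2.imwrite("pics/w3.png",robot.camera("wrist")[:,:,::-1])
im=robot.camera("scene")[:,:,::-1]
cv2.imwrite("pics/s3.png",cv2.resize(im[130:290,280:440],None,fx=3.7,fy=3.7,interpolation=cv2.INTER_CUBIC))
E
```

```text
[0.555 0.115 0.175] 0.061268804870493535 [-0.249  0.166 -0.081] 7.95 [ 0.007  0.537  1.643  0.     0.962 -0.465]
[[ 0.891 -0.001 -0.455  0.555]
 [ 0.455  0.     0.891  0.115]
 [-0.001 -1.     0.001  0.175]
 [ 0.     0.     0.     1.   ]]
```

View pics/w3.png

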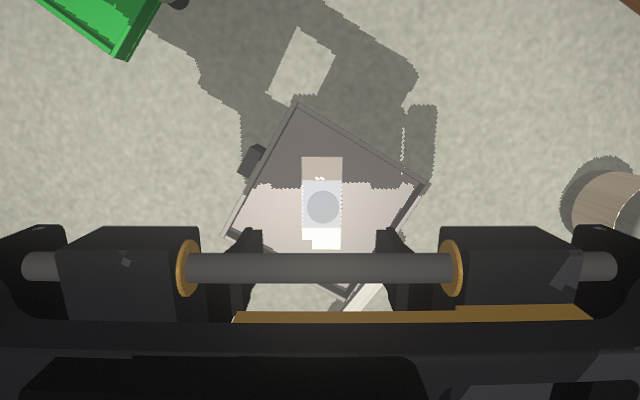

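View pics/s3.png

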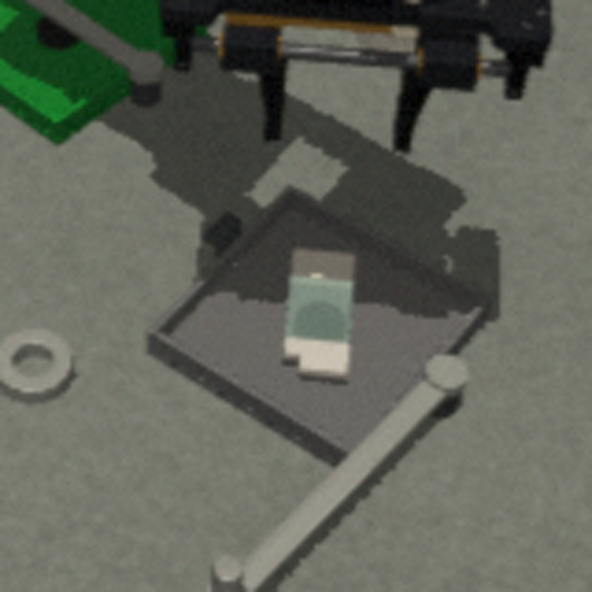

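The hasp lies along the tray's +x wall and the plate is unmoved. In the wrist view the plate spans columns 302–342 and rows 157–249, with the notch at (307,244) and its edges parallel to the view.

```bash
python3 - <<'E'
from h import *
M=T();q=[at("wrist",u,v,.019,M) for u,v in [(302,157),(342,157),(340.5,249)]]
print(np.array(q)); d=q[2]-q[1];print("yaw",np.arctan2(d[1],d[0]),np.linalg.norm(d),np.linalg.norm(q[0]-q[1]),"c",(q[0]+q[2])/2)
for c in [(q[0]+q[2])/2]:
    g=c[:2]-.012*np.array([np.cos(-1.10),np.sin(-1.10)])
    print(g);planR([(*g,.029,.47)])
E
```

```text
[[0.527 0.136 0.019]
 [0.56  0.153 0.019]
 [0.602 0.072 0.019]]
yaw -1.0979201566404826 0.09190353609083239 0.03715243565943607 c [0.565 0.104 0.019]
[0.559 0.115]
[0.559 0.115 0.029 0.47 ] shift cm [ 0.285 14.598 -0.191] turn [-0.     0.002 -0.001]
```

Request:
carry_out(moves=[[0.7,0.2,4,-0.1,0,0,0],[0.7,0.2,8,-0.1,0,0,0],[0.7,0.2,11,-0.1,0,0,0],[0.7,0.2,13,-0.1,0,0,0],[0.7,0.2,14.5,-0.1,0,0,0],[0.7,0.2,14.5,-0.1,0,0,0],[0.7,0.2,14.5,-0.1,0,0,0]])

```text
time: 8.75
position: [0.5586, 0.1151, 0.0306]
tool_rot: [0.688, 0.165, -0.165, -0.688]
ft_force: [0.7, 0.6, 0.7]
grip_width: 0.0608
```

```bash
python3 - <<'E'
from h import *
o=robot.get_obs();print(o['position'],o['grip_width'],o['ft_force'],o['time'])
im=robot.camera("scene")[:,:,::-1]
cv2.imwrite("pics/s4.png",cv2.resize(im[130:290,280:440],None,fx=3.7,fy=3.7,interpolation=cv2.INTER_CUBIC))
E
```

```text
[0.559 0.115 0.031] 0.06077119669066469 [0.743 0.628 0.672] 8.75
```

View pics/s4.png

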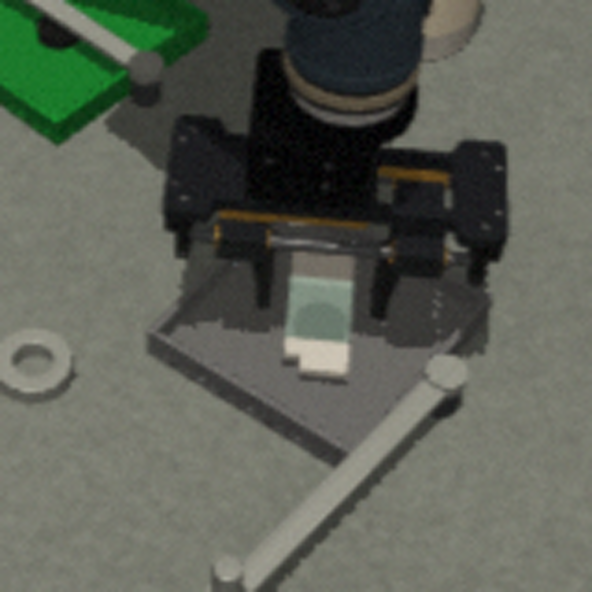

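The fingers straddle the plate on either side of its blank half, so I close and lift.

Request:
carry_out(moves=[[0.7,0,0.15,0,0,0,0],[0.3,0,0.15,0,0,0,0],[0.3,0,0.15,0,0,0,0],[0.3,0,0.15,0,0,0,0],[0.3,0,0.15,0,0,0,0],[0.3,0,0.15,0,0,0,0],[0.3,0,0.15,0,0,0,0],[0.3,0,0.15,0,0,0,0],[0.3,0,0.15,0,0,0,0]], force=25)

```text
time: 9.7
position: [0.5583, 0.1152, 0.029]
tool_rot: [0.688, 0.165, -0.165, -0.688]
ft_force: [-1.0, -0.1, 3.6]
grip_width: 0.0376
```

Request:
carry_out(moves=[[0.3,0,-0.5,0,0,0,0],[0.3,0,-1.5,0,0,0,0],[0.3,0,-3,0,0,0,0],[0.3,0,-5,0,0,0,0],[0.3,0,-7,0,0,0,0],[0.3,0,-8.5,0,0,0,0],[0.3,0,-9,0,0,0,0],[0.3,0,-9,0,0,0,0],[0.3,0,-9,0,0,0,0]])

```text
time: 10.6
position: [0.5578, 0.1151, 0.1186]
tool_rot: [-0.688, -0.165, 0.165, 0.688]
ft_force: [-0.4, 0.1, -0.9]
grip_width: 0.0374
```

```bash
python3 - <<'E'
from h import *
o=robot.get_obs();print(o['position'],o['grip_width'],o['ft_force'],o['time'],o['q']);print(T())
cv2.imwrite("pics/w5.png",robot.camera("wrist")[:,:,::-1])
im=robot.camera("scene")[:,:,::-1]
cv2.imwrite("pics/s5.png",cv2.resize(im[110:270,280:440],None,fx=3.7,fy=3.7,interpolation=cv2.INTER_CUBIC))
E
```

```text
[0.558 0.115 0.119] 0.03743703916400999 [-0.45   0.118 -0.933] 10.6 [ 0.007  0.623  1.678 -0.     0.841 -0.464]
[[ 0.891 -0.001 -0.454  0.558]
 [ 0.454 -0.     0.891  0.115]
 [-0.001 -1.     0.     0.119]
 [ 0.     0.     0.     1.   ]]
```

View pics/w5.png

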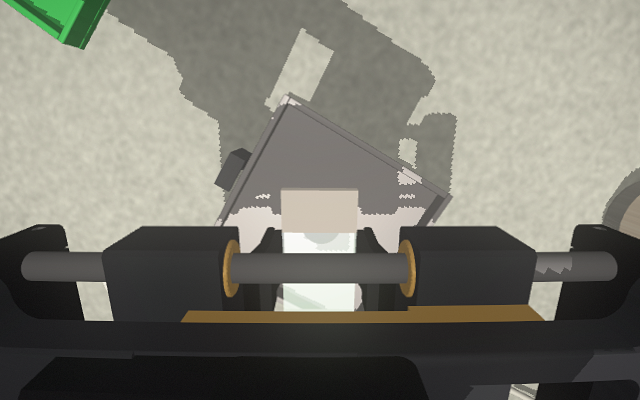

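View pics/s5.png

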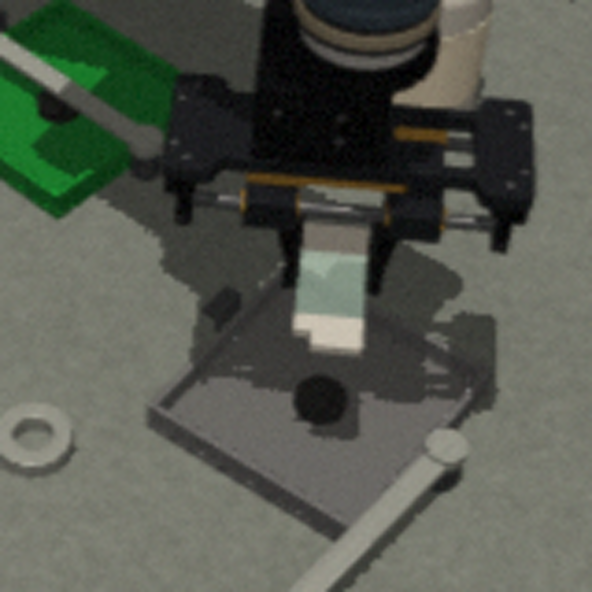

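```bash
python3 - <<'E'
from h import *
M=T();a=at("wrist",281,188,.1086,M);b=at("wrist",358,188,.1086,M);m=(a+b)/2
d=(np.linalg.inv(M)@np.append(m,1));print("rear edge mid in tool mm",d[:3]*1000,np.linalg.norm(a-b))
print("pink square",at("top",447,295,.008),"pink foot far L/R",at("top",422,233,.006),at("top",456,230,.006),"pink head top",at("top",469,250,.245),at("top",469,240,.245),"near",at("top",469,267,.2))
print("head ", at("top",496,128,.245))
P=robot.camera("top")[:,:,::-1]; cv2.imwrite("pics/t5.png",cv2.resize(P[80:330,330:580],None,fx=2.4,fy=2.4))
sq=np.array([.480,-.314])
for yaw in [0.05,-.2,-.4]:
    t=sq-.047*np.array([np.cos(yaw),np.sin(yaw)]);print(yaw,t);planR([(*t,.118,yaw+np.pi/2)])
E
```

```text
rear edge mid in tool mm [ 0.15   9.439 34.866] 0.03735220960647228
pink square [ 0.219 -0.252  0.008] pink foot far L/R [ 0.368 -0.193  0.006] [ 0.377 -0.277  0.006] pink head top [ 0.32  -0.234  0.245] [ 0.339 -0.235  0.245] near [ 0.287 -0.248  0.2  ]
head  [ 0.569 -0.294  0.245]
0.05 [ 0.433 -0.316]
[ 0.433 -0.316  0.118  1.621] shift cm [-30.67    0.017 -32.799] turn [-0.002 -1.15  -0.001]
-0.2 [ 0.434 -0.305]
[ 0.434 -0.305  0.118  1.371] shift cm [-30.062   0.016 -31.797] turn [-0.001 -0.9   -0.001]
-0.4 [ 0.437 -0.296]
[ 0.437 -0.296  0.118  1.171] shift cm [-29.408   0.016 -31.124] turn [-0.001 -0.7   -0.001]
```

View pics/t5.png

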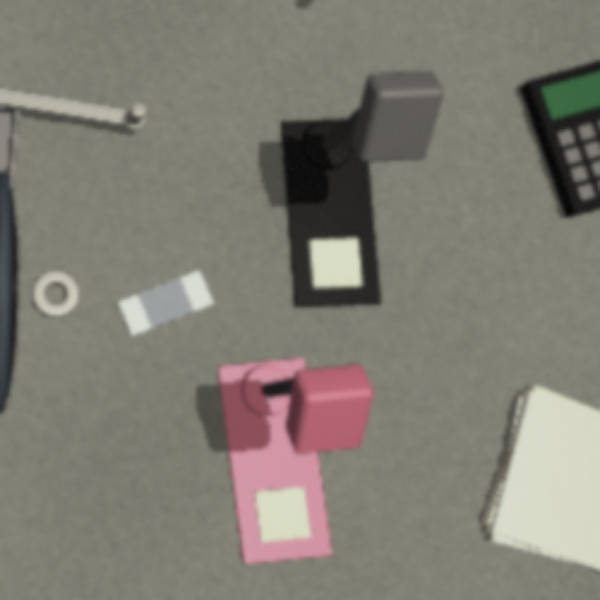

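```bash
python3 - <<'E'
from h import *
sq=np.array([.480,-.314]);yaw=-.7
t=sq-.046*np.array([np.cos(yaw),np.sin(yaw)]);print(t);planR([(*t,.120,yaw+np.pi/2)])
E
```

```text
[ 0.445 -0.284]
[ 0.445 -0.284  0.12   0.871] shift cm [-28.172  -0.186 -30.482] turn [-0.001 -0.4   -0.001]
```

Request:
carry_out(moves=[[0.3,-0.8,-0.2,-0.9,0,-0.01,0],[0.3,-2.5,-0.2,-2.7,0,-0.035,0],[0.3,-4.6,-0.2,-5.0,0,-0.065,0],[0.3,-6.9,-0.2,-7.5,0,-0.1,0],[0.3,-9.2,-0.2,-10.0,0,-0.13,0],[0.3,-11.6,-0.2,-12.5,0,-0.165,0],[0.3,-13.9,-0.2,-15.0,0,-0.2,0],[0.3,-16.2,-0.2,-17.5,0,-0.23,0],[0.3,-18.5,-0.2,-20.0,0,-0.265,0],[0.3,-20.8,-0.2,-22.5,0,-0.3,0],[0.3,-23,-0.2,-24.9,0,-0.33,0],[0.3,-25,-0.2,-27,0,-0.36,0],[0.3,-26.6,-0.2,-28.8,0,-0.38,0],[0.3,-27.7,-0.2,-30,0,-0.395,0],[0.3,-28.2,-0.2,-30.5,0,-0.4,0],[0.3,-28.2,-0.2,-30.5,0,-0.4,0],[0.3,-28.2,-0.2,-30.5,0,-0.4,0],[0.3,-28.2,-0.2,-30.5,0,-0.4,0],[0.3,-28.2,-0.2,-30.5,0,-0.4,0]])

```text
time: 12.65
position: [0.4454, -0.2836, 0.1207]
tool_rot: [-0.641, -0.299, 0.299, 0.641]
ft_force: [0.6, 0.1, -1.1]
grip_width: 0.0375
```

```bash
python3 - <<'E'
from h import *
o=robot.get_obs();print(o['position'],o['grip_width'],o['ft_force'],o['time'],o['q']);print(T())
cv2.imwrite("pics/w6.png",robot.camera("wrist")[:,:,::-1])
im=robot.camera("scene")[:,:,::-1]
cv2.imwrite("pics/s6.png",im)
cv2.imwrite("pics/s6c.png",cv2.resize(im[230:400,120:330],None,fx=3.5,fy=3.5,interpolation=cv2.INTER_CUBIC))
E
```

```text
[ 0.445 -0.284  0.121] 0.03747584952623618 [ 0.597  0.106 -1.145] 12.65 [-0.779  0.58   1.782  0.     0.781 -1.651]
[[ 0.643 -0.    -0.766  0.445]
 [ 0.766  0.001  0.643 -0.284]
 [ 0.    -1.     0.001  0.121]
 [ 0.     0.     0.     1.   ]]
```

View pics/s6.png

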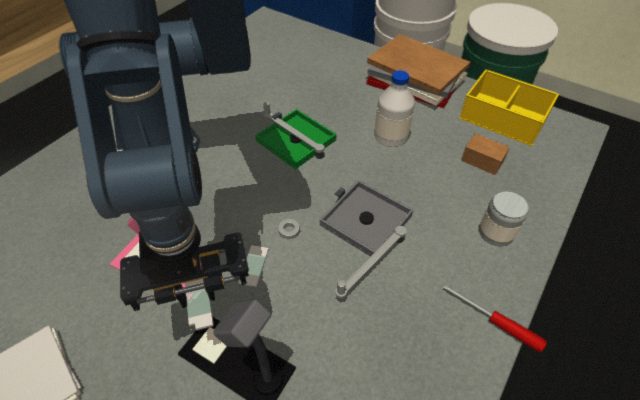

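View pics/s6c.png

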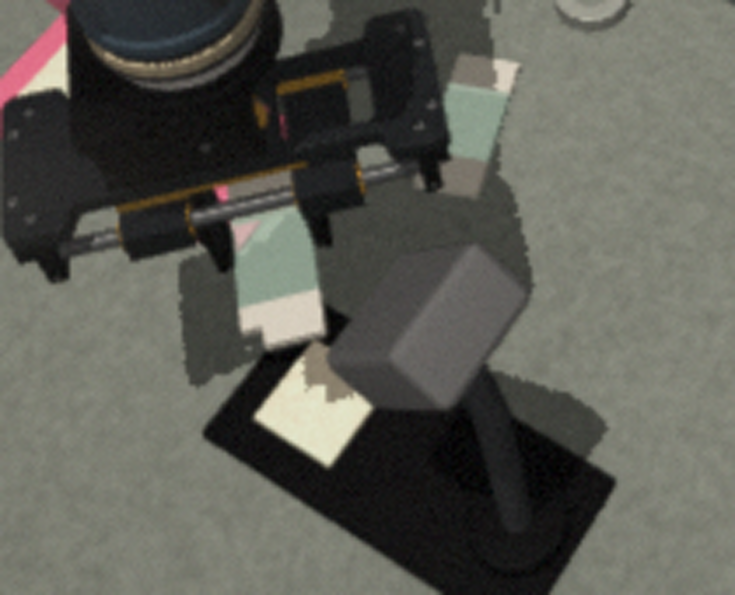

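View pics/w6.png

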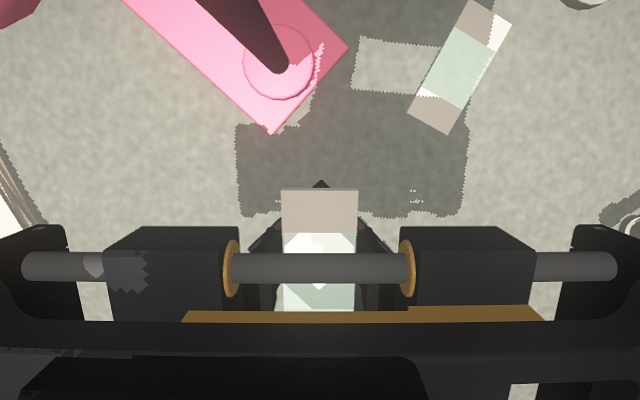

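```bash
python3 - <<'E'
from h import *
M=T(); zt=M[2,3]-.0098
x=-M[:3,2];y=M[:3,0]*1.; x[2]=y[2]=0
c=np.array([*M[:2,3],zt])+.0111*x
f=lambda a,b:c+x*a+y*b
n=["front+y","frontnotch","inner -y","inner +y","label"]
P=[f(.046,.019),f(.046,-.009),f(.024,-.019),f(.024,.019),f(.035,0)]
px=proj("scene",P)
for a,b,p in zip(n,P,(px-[120,230])*3.5):print(a,b,p)
for u,v in [(326,332),(262,348),(238,303),(322,290)]:
    print(at("scene",120+u/3.5,230+v/3.5,zt))
S=[at("scene",120+u/3.5,230+v/3.5,.008) for u,v in [(254,418),(331,466)]];print(S)
E
```

```text
front+y [ 0.501 -0.306  0.111] [324.231 324.573]
frontnotch [ 0.483 -0.328  0.111] [264.185 339.953]
inner -y [ 0.46  -0.321  0.111] [238.115 303.229]
inner +y [ 0.485 -0.292  0.111] [318.36  283.056]
label [ 0.481 -0.314  0.111] [280.972 313.849]
[ 0.505 -0.308  0.111]
[ 0.485 -0.331  0.111]
[ 0.46  -0.321  0.111]
[ 0.488 -0.294  0.111]
[array([ 0.459, -0.339,  0.008]), array([ 0.509, -0.335,  0.008])]
```

The label position agrees within about 3 mm between the pose-based prediction and the scene camera, and the plate is level. I hand in now.

```bash
python3 - <<'E'
from h import *
o=robot.get_obs();print(o['position'],o['grip_width'],abs(o['joint_velocities']).max(),o['time'])
print(robot.hand_in())
E
```

```text
[ 0.445 -0.284  0.121] 0.037384041573299574 0.0030381477934614187 12.75
the job is handed in; nothing more can be done
None
```

I swung the hasp aside and presented the plate to the black scanner. I handed in at 12.75 s. No verdict is reported back, so what follows rests on my own checks.

**Hasp:** I gripped its knob and swung it to about 1.5 rad. The images showed the plate unmoved in the tray, and the later scene picture shows the hasp still aside.

**Grasp:** The plate is held with 25 N by its blank half, with the grasp point about 11 mm behind its middle. The finger opening is steady at 37.4 mm.

**Final position:**
- **Plan position:** the label middle is at about (0.481, -0.314), and the square's centre at about (0.480, -0.314). The cameras disagree by up to about 3 mm, well inside the 20 mm limit.
- **Height:** the label is about 111 mm above the table, roughly 10 cm above the square.
- **Level and still:** the plate looks level in the scene image. The highest joint speed was 0.003 rad/s.
- **Contact:** the plate touches nothing else in view. The spare plate, ring and jug look unmoved in the images, though I did not measure their positions again.

No check failed.

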